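# Lock the sliding fence with its quarter-turn thumbscrew

### The arm

A 6-joint arm with a two-finger parallel gripper is mounted at the origin on a cart in front of the work surface, level with it; the furniture and walls round the work are solid. World frame = base frame: x ahead of the robot, y to its left, z up, the work surface at z = 0. Lengths are in m, angles in rad, forces in N, time in s.
With the tool pointing down it reaches from about 0.225 to 0.875 m from the base axis. Payload 3.4 kg.
Tool frame: the origin (TCP) lies on the centre line of the jaws, within the pads' length; the fingertips stand 22 mm ahead of it and the grasp point (between the pads) lies 3 mm ahead of it; z points along the fingers, y is the line along which they close (so a half turn about z gives the same grasp; the last joint's range is limited). The gripper opens to 85 mm and grips with 20 to 120 N. Pads are 22 mm wide; open, the fingers measure 114 mm over their backs; the gripper's body (76 mm by 85 mm) begins 54 mm behind the grasp point. The pads swing forward as they close: fully open they stand 13 mm farther back than shut.
Start: joints at [1.182, 0.276, 1.505, -0, 1.361, -0.121], TCP at [0.152, 0.555, 0.253] pointing down, gripper open.
Joint ranges: [-2.89, 2.89], [-0.75, 2.08], [0.22, 2.7], [-1.18, 4.32], [0.11, 2.71], [-2.7, 2.7]. Speed limits (rad/s): [2.57, 2.57, 3.14, 3.14, 3.14, 3.14].

### API

Orientations are given as a unit quaternion [w, x, y, z].
In Python, from rig import readout, optics, ticket gives the robot as it stands. The module is installed in compiled form; this text tells all that it offers.
- The arm moves only by the shell command python3 -m handwheel 'ROWS' [OPENING] [FORCE]. ROWS is rows parted by semicolons, their numbers by spaces, 1 to 5 of them, each of 4 numbers: dx, dy, dz in m, then a turn about the tool's z in rad; each row shifts and turns the commanded pose from where the row before left it, along the tool's axes as they then stand; what a row does not reach is not made up. A row lasts 1/12 s, in which the tool goes at most 0.0417 m and 0.125 rad, less where a joint would pass 70% of its speed; a pose out of reach is approached as far as the arm can. OPENING is the finger opening in m, set as the command begins (- or left out keeps the last). The fingers move at their own pace and stop on an object; FORCE is the grip in N (left out, the last holds). Time passes only in rows, so rows that do not move let the fingers close. It prints the time, the measured TCP pose, the force, the opening and the grip force at its end.
- readout.get_state(): the state, without advancing time (a new reading comes with each control period).
- optics.get_image(name): name is "scene" or "side" or "wrist"; returns a dict with "img" (480x640x3 uint8, red, green, blue), "camera_matrix" (3x3 intrinsics, pixels), "T" (4x4, takes a point from camera to world coordinates); the wrist camera has in their place "hand_eye" (4x4, takes a point from camera to tool coordinates, whose origin is the TCP and whose axes are the flange's). Camera axes: x right, y down, z forward; pixel columns grow to the right and rows downward; lengths in m; the calibration is good to about 2 mm. A picture is of the moment at which its call begins: read the wrist's pose just before it. There is no depth.
- ticket.sign_off(): hands the job in; it is judged then, once.
The state is a dict: "clock": time; "qpos": joint angles; "qd": joint speeds; "effort": joint torques, N m; "position": TCP position; "ee_rot": TCP orientation; "contact_force": force on the tool from outside, world axes, zero at the start; "moment": the same for the moment, N m; "width": finger opening in m; "gripper_force": force on a finger pad.
Only numpy, scipy, OpenCV 4.12 (cv2) and the standard library are available. Lean on these libraries where they do the work, as an engineer would, in place of code of your own. Each camera call takes 0.05 s, during which the arm holds its last target. There are 200 camera calls.

### The job

Take the thumbscrew from its wooden stand, put its tip into the hole of the sliding fence carriage, and gently slide the carriage along the blue rail until that hole lines up with the hidden hole in the rail below. Push the thumbscrew gently home through both until its collar sits on the carriage, turn it clockwise a quarter turn so that both lugs sit under the catches, along the rail, and let go. Do not force the screw against the rail or carriage (25 N is too much) and leave the other things on the bench alone.

Things in the scene. Friction and masses are not known exactly. Their poses are not given: they have to be found in the camera images.
- rail: blue fence rail bolted to the bench: channel 296 mm long (y axis), 74 mm wide, 52 mm high, 62 mm wide inside. Origin: on the bench under the channel's middle. Its two lips reach to 28 mm either side of the centre line, 49 to 52 mm above the bench. The thumbscrew may bear on rail, strip or carriage with at most 25 N; contact is stiff, a millimetre of overtravel can exceed that
- rail_strip (a point): centre line of the steel strip inside the rail, at its top face, 34 mm above the bench, rail's middle plus 12 mm in y. The strip has one through hole, 12.5 mm wide, 1 mm chamfer, within 15 mm of this point along y, exact place unknown, hidden by the carriage: it meets the carriage's hole at a joint value of 0.037 to 0.067, found by feel with the tip in the carriage's hole
- carriage (a joint): position (m) of the aluminium fence carriage along the rail's +y, 0 to 0.08; starts at 0 to 0.020; slides with 2 to 4 N and stays where left. Plate 150 mm along the rail, 60 wide, 12 thick, top 47 mm above the bench, 1 mm above the strip. A wooden fence board hangs at its +x side, 45 to 61 mm from the hole axis, its top 59 mm above the bench
- carriage_hole (a point): centre of the mouth of the carriage's vertical through hole (12.5 mm, 1.5 mm chamfer), at the plate's top face, 47 mm above the bench; axes as the rail's. Put the screw in with its lugs along the rail's x axis (within 20 degrees). Fingertips kept 15 mm above this point clear everything on the carriage
- catch (a point): top middle of the dark catch on the +y side of the carriage's hole; a like one (half turn) stands on the -y side. Each is 14 to 27 mm from the hole axis, 12 mm high over the plate, with 8 mm under its roof for a lug. The +y one is open to -x, stop at +x; the -y one the other way: lugs enter by turning clockwise from above; the stops come some 5 to 10 degrees after the rail's y axis
- thumbscrew: quarter-turn thumbscrew, 65 to 105 g, standing loose in the stand. Origin: on its axis under its collar, z up. Shank below 10 mm thick, 35 long. Above: brass collar 20 mm across, 6 high, with lugs along x and -x (42 mm over both, 9 wide, 1 to 6 mm above origin), neck, then red gripping bar 36 mm along x, 12 mm thick along y, 18 to 48 mm above origin. Half-turn symmetric
- thumbscrew_tip (a point): end of the thumbscrew's shank, on its axis, 35 mm below its origin, tapered to 8 mm; axes as the thumbscrew's
- screw_block: fixed dark wooden stand, 64 x 64 x 45 mm high, with a vertical 13 mm hole in which the thumbscrew hangs by its collar; origin under its middle
- wax_tin: green and white round tin, 69 mm across, 32 mm high, a bystander; origin under its middle
- ca_bottle: small white glue bottle with a red cap, 27 mm across, 89 mm high, a bystander; origin under its middle
Things that resemble listed ones, but are neither listed nor needed, are in the scene too. There is more than one size of the thumbscrew; the one meant has the size given above.

How it is judged:
By the outcome, as a careful person would: the job done as asked, in the order asked, and still so for the second after the job is handed in, with the robot touching nothing.
It also fails if it takes over 72 s, if anything falls off the work surface, if the arm or the gripper's body presses on something with over 40 N, if the wrist force passes 120 N, or if a joint passes its speed limit or range.

## Working session

There is one attempt and no reset: what is moved stays moved. The work goes in short steps, Python scripts to look and compute and a shell command to move; the robot and the scene stay as the last step left them, time stands still between calls to the robot, and variables do not carry over. Pictures are saved under pics/ and viewed, at most 10 in all, crops included, and the job is handed in when it is done.

```bash
mkdir -p pics; cat > h.py <<'E'
import numpy as np, cv2
from rig import readout, optics, ticket
from scipy.spatial.transform import Rotation as R
def st(): return readout.get_state()
def Tt(s):
    T=np.eye(4); q=s["ee_rot"]; T[:3,:3]=R.from_quat([q[1],q[2],q[3],q[0]]).as_matrix(); T[:3,3]=s["position"]; return T
def shot(n):
    s=st(); d=optics.get_image(n); T=d["T"] if "T" in d else Tt(s)@d["hand_eye"]
    return d["img"],np.array(d["camera_matrix"]),np.array(T)
def ray(K,T,u,v,z):
    d=T[:3,:3]@np.linalg.inv(K)@np.array([u,v,1.]); return T[:3,3]+d*(z-T[2,3])/d[2]
def proj(K,T,p):
    c=np.linalg.inv(T)@np.append(p,1); return (K@c[:3])[:2]/c[2]
E
python3 - <<'E'
from h import *
import pickle
s=st();print(s)
D={}
for n in("scene","side","wrist"):
    D[n]=shot(n);cv2.imwrite(f"pics/{n}0.png",D[n][0][:,:,::-1]);print(n,D[n][1].round(1).tolist(),D[n][2].round(3).tolist())
pickle.dump(D,open("d0.pkl","wb"))
E
```

```text
{'clock': 0.0, 'qpos': array([ 1.18201707e+00,  2.76563144e-01,  1.50614923e+00, -4.04299327e-05,
        1.36067527e+00, -1.21010261e-01]), 'qd': array([-0.00011209, -0.00091213,  0.00018923, -0.0002469 , -0.00100056,
       -0.00061529]), 'effort': array([ 4.46206031e-04, -4.16768503e+01, -2.45811260e+01,  1.39409835e-04,
        1.10414889e-02, -1.17585293e-05]), 'position': array([0.1519695 , 0.55404257, 0.25245141]), 'ee_rot': array([-2.07169876e-04,  1.33480626e-01,  9.91051016e-01, -8.73481495e-04]), 'contact_force': array([-0.53290356, -0.90274599,  0.18911718]), 'moment': array([-0.00735102,  0.0131976 , -0.02194737]), 'gripper_force': 0.0, 'width': 0.08526045716889913}
scene [[439.1, 0.0, 318.8], [0.0, 439.1, 245.4], [0.0, 0.0, 1.0]] [[0.821, -0.33, 0.467, 0.122], [-0.571, -0.466, 0.675, -0.574], [-0.005, -0.821, -0.571, 0.579], [0.0, 0.0, 0.0, 1.0]]
side [[482.2, 0.0, 324.1], [0.0, 482.2, 238.1], [0.0, 0.0, 1.0]] [[0.936, -0.214, 0.279, 0.248], [-0.351, -0.516, 0.781, -0.849], [-0.024, -0.829, -0.558, 0.707], [0.0, 0.0, 0.0, 1.0]]
wrist [[404.3, 0.0, 323.6], [0.0, 404.3, 241.6], [0.0, 0.0, 1.0]] [[0.265, 0.928, 0.264, 0.085], [0.964, -0.254, -0.074, 0.571], [-0.002, 0.274, -0.962, 0.373], [0.0, 0.0, 0.0, 1.0]]
```

View pics/scene0.png

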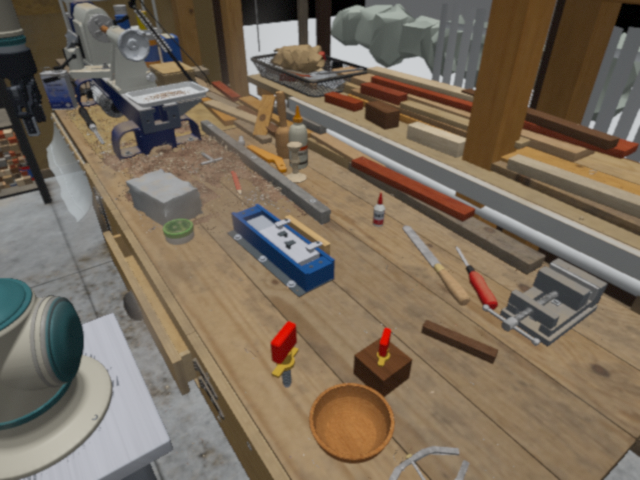

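View pics/side0.png

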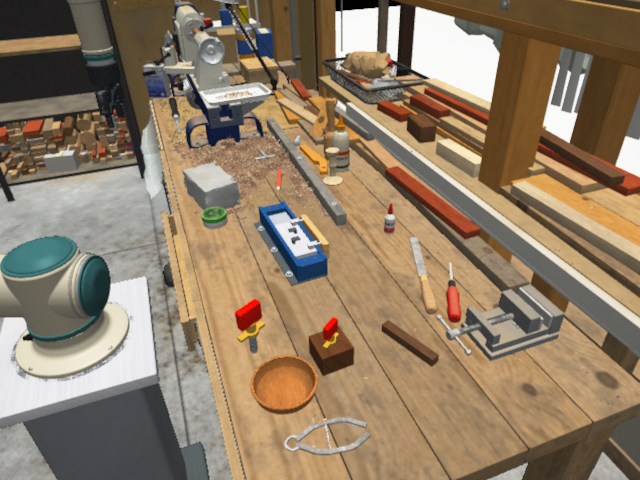

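The scene view shows two candidates. Screw A is at scene (284,350) / side (250,325), free-standing and larger. Screw B is at scene (384,348) / side (331,330), in the dark wooden stand. B fits by its stand, and I'll confirm with an enlarged crop and by size.

```bash
python3 - <<'E'
from h import *
import pickle
D=pickle.load(open("d0.pkl","rb"))
a=cv2.resize(D["scene"][0][310:400,255:425],None,fx=4.4,fy=4.4,interpolation=cv2.INTER_CUBIC)[:, :400*2]
# side rail + screws
b=cv2.resize(D["side"][0][195:285,250:350],None,fx=2.2,fy=2.2,interpolation=cv2.INTER_CUBIC)
c=cv2.resize(D["scene"][0][200:290,225:345],None,fx=2.2,fy=2.2,interpolation=cv2.INTER_CUBIC)
o=np.zeros((600,748,3),np.uint8);o[:396,:748]=a[:396,:748];o[400:598,:220]=b;o[400:598,230:230+264]=c
w=cv2.resize(D["wrist"][0],(250,188));o[400:588,498:748]=w
cv2.imwrite("pics/crop1.png",o[:,:,::-1])
def tri(n1,p1,n2,p2):
    A=[];B=[]
    for n,p in((n1,p1),(n2,p2)):
        K,T=D[n][1:];d=T[:3,:3]@np.linalg.inv(K)@np.array([*p,1.]);d/=np.linalg.norm(d);P=np.eye(3)-np.outer(d,d);A.append(P);B.append(P@T[:3,3])
    return np.linalg.lstsq(np.vstack(A),np.hstack(B),rcond=None)[0]
for n,r in(("scene",(180,250,400,440)),("side",(180,220,380,360))):
    im=D[n][0];h=cv2.cvtColor(im,cv2.COLOR_RGB2HSV).astype(int)
    for nm,m in(("red",((h[...,0]<6)|(h[...,0]>174))&(h[...,1]>200)&(h[...,2]>120)),("yel",(h[...,0]>20)&(h[...,0]<32)&(h[...,1]>170)&(h[...,2]>120)),("blue",(h[...,0]>100)&(h[...,0]<125)&(h[...,1]>150)&(h[...,2]>40))):
        M=np.zeros(m.shape,np.uint8);y0,x0,y1,x1=r;M[y0:y1,x0-40:x1]=m[y0:y1,x0-40:x1]
        k,l,s,c=cv2.connectedComponentsWithStats(M)
        for i in range(1,k):
            if s[i,4]>25: 
                print(n,nm,s[i].tolist(),c[i].round(1))
                if nm=="blue": 
                    print(cv2.approxPolyDP(cv2.convexHull(cv2.findContours((l==i).astype(np.uint8),0,2)[0][0]),2,True).reshape(-1,2).tolist())
    K,T=D[n][1:]
E
```

```text
scene red [271, 322, 25, 26, 290] [283.2 334.4]
scene red [380, 328, 11, 18, 131] [385.  337.1]
scene yel [273, 348, 24, 28, 177] [285.  364.1]
scene yel [377, 353, 13, 13, 74] [382.5 359.4]
scene blue [250, 205, 28, 17, 131] [263.5 212.7]
[[250, 212], [258, 205], [277, 220]]
scene blue [247, 225, 87, 66, 1645] [296.6 264.1]
[[332, 277], [304, 289], [255, 246], [247, 225], [318, 248], [333, 260]]
scene blue [285, 225, 25, 18, 54] [297.1 233.8]
[[285, 225], [309, 242]]
side red [235, 299, 26, 32, 476] [248.2 313.9]
side red [324, 318, 13, 22, 196] [329.8 328.3]
side yel [238, 321, 26, 20, 167] [250.8 331.1]
side yel [324, 333, 14, 15, 64] [330.3 341.3]
side blue [259, 202, 68, 79, 1452] [292.9 247.3]
[[259, 207], [283, 202], [325, 256], [326, 273], [298, 280], [262, 223]]
side blue [298, 223, 15, 18, 45] [305.2 231.5]
[[298, 223], [312, 240]]
```

View pics/crop1.png

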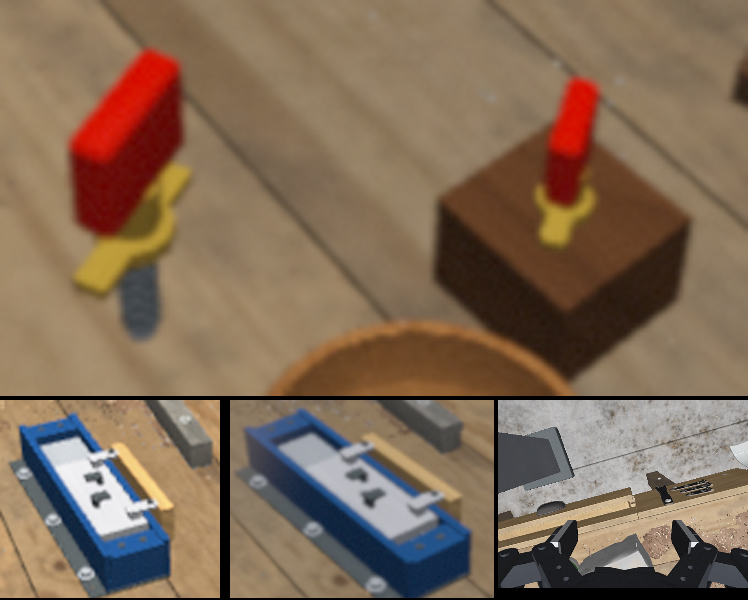

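The crop shows B at crop (570,170), hanging by its collar in the dark stand with its small bar. A at (130,170) is larger and stands loose on the bench. B is the one meant; its size is checked below.

```bash
cat >> h.py <<'E'
def tri(obs):
    A=[];B=[]
    for (K,T),p in obs:
        d=T[:3,:3]@np.linalg.inv(K)@np.array([*p,1.]);d/=np.linalg.norm(d);P=np.eye(3)-np.outer(d,d);A.append(P);B.append(P@T[:3,3])
    return np.linalg.lstsq(np.vstack(A),np.hstack(B),rcond=None)[0]
def totool(p):
    s=st();T=Tt(s);return T[:3,:3].T@(np.array(p)-T[:3,3])
E
python3 - <<'E'
from h import *
import pickle
D=pickle.load(open("d0.pkl","rb"));S=D["scene"][1:];Q=D["side"][1:]
print("bar B",tri([(S,(385,337.1)),(Q,(329.8,328.3))]),"bar A",tri([(S,(283.2,334.4)),(Q,(248.2,313.9))]))
for p in[(354.3,355.5),(411.8,360),(384.1,380.5)]: print("blk",ray(*S,*p,.045).round(4))
for p in[(232.3,213.6),(252.3,203.6),(334,258.2),(304.5,272.7)]: print("rail S",ray(*S,*p,.052).round(4))
for p in[(259,207),(283,202),(325,256),(298,263)]: print("rail Q",ray(*Q,*p,.052).round(4))
# catches crop px
for p in[(357,475),(374,494)]: print("catch",ray(*S,(p[0]-230)/2.2+225,(p[1]-400)/2.2+200,.059).round(4))
for p in[(95,475),(98,494)]: print("catch",ray(*Q,p[0]/2.2+250,(p[1]-400)/2.2+195,.059).round(4))
# bar extents B: far top and near top
for p in[(583,88),(568,150)]: print("barend",ray(*S,p[0]/4.4+255,p[1]/4.4+310,.093).round(4))
for p in[(558,238)]: print("lug",ray(*S,p[0]/4.4+255,p[1]/4.4+310,.05).round(4))
print("fov",Tt(st()).round(3))
E
```

```text
bar B [ 0.4701623  -0.2466594   0.07904265] bar A [ 0.33844941 -0.16611112  0.0930796 ]
blk [ 0.4315 -0.2226  0.045 ]
blk [ 0.4986 -0.2807  0.045 ]
blk [ 0.4377 -0.285   0.045 ]
rail S [0.4616 0.2735 0.052 ]
rail S [0.5224 0.2888 0.052 ]
rail S [ 0.552  -0.0061  0.052 ]
rail S [ 0.4775 -0.0111  0.052 ]
rail Q [0.4654 0.2765 0.052 ]
rail Q [0.5334 0.2774 0.052 ]
rail Q [ 0.5514 -0.0024  0.052 ]
rail Q [ 0.4854 -0.0042  0.052 ]
catch [0.508  0.1203 0.059 ]
catch [0.5042 0.0827 0.059 ]
catch [0.515  0.1248 0.059 ]
catch [0.5065 0.0867 0.059 ]
barend [ 0.476  -0.2442  0.093 ]
barend [ 0.4528 -0.2625  0.093 ]
lug [ 0.4523 -0.2631  0.05  ]
fov [[-0.964  0.265 -0.001  0.152]
 [ 0.265  0.964 -0.001  0.554]
 [ 0.    -0.001 -1.     0.253]
 [ 0.     0.     0.     1.   ]]
```

Bar B's centre triangulates to z=0.079, where a screw hanging in the 45 mm stand should be (0.078). So B is the target, at about (0.468,-0.248). I'll move over the rail first for a wrist look on the way.

```bash
R='-.0291 -.0234 0 0'; python3 -m handwheel '-.0291 -.0234 0 0;-.0291 -.0234 0 0;-.0291 -.0234 0 0;-.0291 -.0234 0 0;-.0291 -.0234 0 0'; python3 -m handwheel '-.0291 -.0234 0 0;-.0291 -.0234 0 0;-.0291 -.0234 0 0;-.0291 -.0234 0 0;-.0291 -.0234 0 0';python3 -m handwheel '-.0291 -.0234 0 0;-.0291 -.0234 0 0;-.0291 -.0234 0 0;-.0291 -.0234 0 0;-.0291 -.0234 0 0';python3 -m handwheel '0 0 0 0;0 0 0 0'
python3 - <<'E'
from h import *
import pickle
d=shot("wrist");pickle.dump(d,open("d1.pkl","wb"));cv2.imwrite("pics/w1.png",d[0][:,:,::-1]);print(st()["qpos"])
E
```

```text
clock: 0.57
position: [0.2619, 0.4016, 0.253]
ee_rot: [-0.0, 0.133, 0.991, -0.0]
contact_force: [1.6, 0.2, 0.2]
width: 0.0852
gripper_force: 0.0
clock: 0.98
position: [0.3714, 0.2502, 0.2533]
ee_rot: [0.0, 0.133, 0.991, 0.0]
contact_force: [0.7, -0.5, -0.2]
width: 0.0852
gripper_force: 0.0
clock: 1.4
position: [0.4808, 0.0988, 0.2532]
ee_rot: [-0.0, 0.134, 0.991, 0.0]
contact_force: [0.2, 0.4, 0.1]
width: 0.0857
gripper_force: 0.0
clock: 1.57
position: [0.481, 0.099, 0.2528]
ee_rot: [-0.001, 0.135, 0.991, 0.0]
contact_force: [-0.5, 0.3, -0.3]
width: 0.0856
gripper_force: 0.0
[ 6.31894270e-02  1.49027449e-01  1.67566583e+00  7.51085952e-04
  1.31857223e+00 -1.23810663e+00]
```

View pics/w1.png

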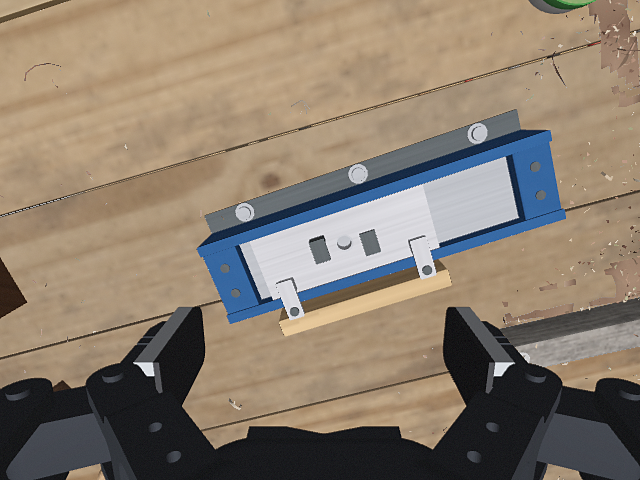

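The wrist view shows the rail with the carriage hole at (344,242), catches at about (320,250) and (370,242), and rail corners near (200,247), (551,131), (565,214) and (229,322).

```bash
python3 - <<'E'
from h import *
import pickle
im,K,T=pickle.load(open("d1.pkl","rb"))
h=cv2.cvtColor(im,cv2.COLOR_RGB2HSV).astype(int)
m=((h[...,0]>95)&(h[...,0]<130)&(h[...,1]>120)).astype(np.uint8)
c=max(cv2.findContours(m,0,1)[0],key=cv2.contourArea)
p=cv2.approxPolyDP(cv2.convexHull(c),4,True).reshape(-1,2);print(p.tolist())
for q in p: print(q,ray(K,T,*q,.052).round(4))
g=cv2.cvtColor(im,cv2.COLOR_RGB2GRAY)
cr=g[225:260,300:390];cv2.imwrite("pics/x.png",cv2.resize(cr,None,fx=8,fy=8,interpolation=2))
cc=cv2.HoughCircles(cv2.resize(g[222:262,324:364],None,fx=4,fy=4,interpolation=2),cv2.HOUGH_GRADIENT,1,40,param1=60,param2=12,minRadius=18,maxRadius=50);print(cc)
if cc is not None:
    u,v=cc[0,0,:2]/4+[324,222];print(u,v,ray(K,T,u,v,.047))
dk=((g<110)&(h[...,1]<90)).astype(np.uint8);dk[:225]=0;dk[265:]=0
k,l,s,c=cv2.connectedComponentsWithStats(dk)
for i in range(1,k):
    if s[i,4]>40 and 290<c[i][0]<400: print("catch",s[i],c[i],ray(K,T,*c[i],.059))
E
```

```text
[[549, 130], [565, 218], [230, 323], [197, 249], [213, 233], [519, 130]]
[549 130] [0.4633 0.2819 0.052 ]
[565 218] [0.536 0.286 0.052]
[230 323] [ 0.552  -0.0072  0.052 ]
[197 249] [ 0.4805 -0.0113  0.052 ]
[213 233] [0.4711 0.0061 0.052 ]
[519 130] [0.4571 0.2597 0.052 ]
[[[80.5 82.5 28.6]]]
344.125 242.625 [0.50942013 0.10766538 0.047     ]
catch [359 229  22  27 330] [369.66363636 242.26969697] [0.51118213 0.12795073 0.059     ]
catch [309 235  22  29 356] [319.14044944 249.46910112] [0.50608492 0.08694534 0.059     ]
```

View pics/x.png

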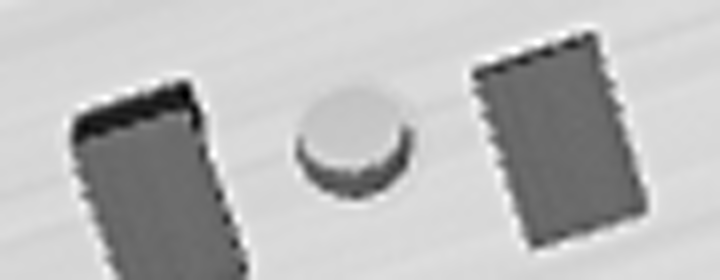

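```bash
python3 -m handwheel '-.008 -.0338 0 0;-.008 -.0338 0 0;-.008 -.0338 0 0;-.008 -.0338 0 0;-.008 -.0338 0 0' 0.06 >/dev/null; python3 -m handwheel '-.008 -.0338 0 0;-.008 -.0338 0 0;-.008 -.0338 0 0;-.008 -.0338 0 0;-.008 -.0338 0 0'>/dev/null
python3 -m handwheel '0 0 0 .125;0 0 0 .125;0 0 0 .125;0 0 0 .125;0 0 0 .125'>/dev/null;python3 -m handwheel '0 0 0 .125;0 0 0 .125;0 0 0 .125;0 0 0 .125;0 0 0 .125'>/dev/null;python3 -m handwheel '0 0 0 .125;0 0 0 .125;0 0 0 .125;0 0 0 .125;0 0 0 .125'>/dev/null;python3 -m handwheel '0 0 0 .125;0 0 0 .125;0 0 0 0;0 0 0 0'
python3 - <<'E'
from h import *
import pickle
d=shot("wrist");pickle.dump(d,open("d2.pkl","wb"));cv2.imwrite("pics/w2.png",d[0][:,:,::-1]);print(st()["qpos"]);im,K,T=d
h=cv2.cvtColor(im,cv2.COLOR_RGB2HSV).astype(int)
m=(((h[...,0]<6)|(h[...,0]>174))&(h[...,1]>180)&(h[...,2]>200)).astype(np.uint8)
for c in cv2.findContours(m,0,1)[0]:
    if cv2.contourArea(c)>200:
        b=cv2.boxPoints(cv2.minAreaRect(c));w=np.array([ray(K,T,*q,.093) for q in b]);print(b.round(1).tolist(),w.mean(0),w.round(4)[:,:2].tolist())
        e=[w[1]-w[0],w[2]-w[1]];[print(np.linalg.norm(x),np.degrees(np.arctan2(x[1],x[0]))) for x in e]
E
```

```text
clock: 4.03
position: [0.468, -0.2449, 0.2533]
ee_rot: [-0.0, 0.93, 0.368, 0.0]
contact_force: [0.3, 1.4, 0.4]
width: 0.06
gripper_force: 0.0
[-6.14677773e-01  2.05867656e-01  1.60151449e+00  3.89014161e-04
  1.33461714e+00  2.02613074e-01]
[[103.69999694824219, 334.6000061035156], [113.5, 271.0], [135.60000610351562, 274.3999938964844], [125.80000305175781, 338.1000061035156]] [ 0.31862513 -0.17527678  0.093     ] [[0.2898, -0.1808], [0.3382, -0.1559], [0.3473, -0.1694], [0.2992, -0.195]]
0.054395046490629394 27.161222571689223
0.016241948845876913 -56.27271830349915
[[316.6000061035156, 252.60000610351562], [322.20001220703125, 206.10000610351562], [337.1000061035156, 207.89999389648438], [331.5, 254.39999389648438]] [ 0.46839147 -0.24953874  0.093     ] [[0.4513, -0.2554], [0.4792, -0.2349], [0.4854, -0.2435], [0.4577, -0.2643]]
0.034607753356452484 36.33911597665624
0.010590457287036453 -53.79789408686989
```

View pics/w2.png

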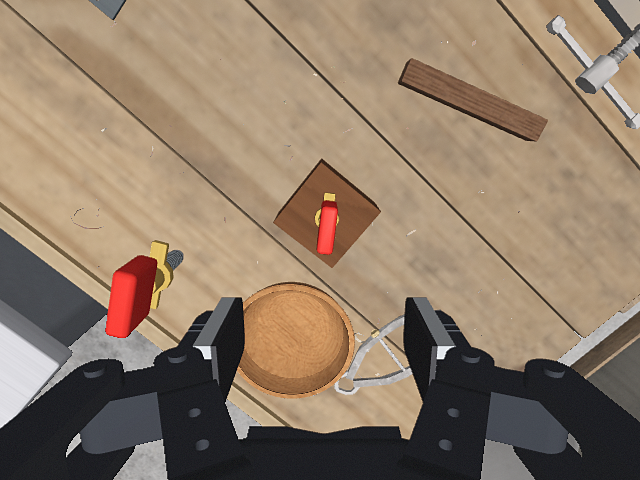

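Bar B's top face spans (317,253) to (337,208) and measures about 35×11 mm at yaw 36.3°. A, at (130,295), is about 54×16 mm. So B is confirmed; turning 0.12 and descending to grasp.

```bash
python3 -m handwheel '0 0 0 .12;-.0024 .0039 .03 0;0 0 .035 0;0 0 .035 0;0 0 .035 0' >/dev/null; python3 -m handwheel '0 0 .02 0;0 0 .0113 0;0 0 0 0;0 0 0 0'
python3 -m handwheel '0 0 0 0;0 0 0 0;0 0 0 0;0 0 0 0;0 0 0 0' 0.0 50 >/dev/null;python3 -m handwheel '0 0 0 0;0 0 0 0;0 0 0 0;0 0 0 0;0 0 0 0'
```

```text
clock: 4.83
position: [0.4682, -0.2507, 0.0867]
ee_rot: [-0.001, 0.951, 0.31, -0.0]
contact_force: [-0.1, 0.3, 0.3]
width: 0.0603
gripper_force: 0.0
clock: 5.67
position: [0.4684, -0.2509, 0.0878]
ee_rot: [0.0, 0.951, 0.309, 0.0]
contact_force: [-1.4, 2.1, 5.8]
width: 0.0113
gripper_force: 51.9
```

```bash
python3 -m handwheel '0 0 -.01 0;0 0 -.03 0;0 0 -.03 0;0 0 -.04 0;0 0 -.04 0'; python3 -m handwheel '.0244 -.0266 0 0;.0244 -.0266 0 0;.0244 -.0266 0 0;.0244 -.0266 0 0;.0244 -.0266 0 0' >/dev/null;python3 -m handwheel '.0244 -.0266 0 0;.0244 -.0266 0 0;.0244 -.0266 0 0;.0244 -.0266 0 0;.0244 -.0266 0 0'
python3 -m handwheel '0 0 0 -.125;0 0 0 -.125;0 0 0 -.125;0 0 0 -.125;0 0 0 -.125' >/dev/null;python3 -m handwheel '0 0 0 -.125;0 0 0 -.125;0 0 0 -.125;0 0 0 -.125;0 0 0 -.125' >/dev/null;python3 -m handwheel '0 0 0 -.125;0 0 0 -.125;0 0 0 -.125;0 0 0 -.125;0 0 0 -.125' >/dev/null;python3 -m handwheel '0 0 0 -.125;0 0 0 -.125;0 0 0 -.125;0 0 0 -.125;0 0 0 -.125' >/dev/null;python3 -m handwheel '0 0 0 -.067;0 0 0 0;0 0 0 0'
python3 - <<'E'
from h import *
import pickle
D={n:shot(n) for n in("scene","side","wrist")};pickle.dump(D,open("d3.pkl","wb"))
s=st();print(s["position"],np.degrees(R.from_matrix(Tt(s)[:3,:3]).as_euler("ZYX")),s["qpos"].round(3),s["contact_force"])
o=np.zeros((600,800,3),np.uint8)
p=s["position"]-[0,0,.04]
for i,n in enumerate(("scene","side")):
    u,v=proj(*D[n][1:],p).astype(int);print(n,u-40,v-40)
    o[:395,400*i:400*i+395]=cv2.resize(D[n][0][v-40:v+40,u-40:u+40],(395,395),interpolation=2)
o[400:580,:240]=cv2.resize(D["wrist"][0],(240,180))
cv2.imwrite("pics/c3.png",o[:,:,::-1])
E
```

```text
clock: 6.08
position: [0.4677, -0.2509, 0.2385]
ee_rot: [-0.0, 0.951, 0.309, -0.0]
contact_force: [1.7, -1.1, -0.8]
width: 0.0112
gripper_force: 50.9
clock: 6.92
position: [0.5092, 0.1091, 0.2377]
ee_rot: [0.0, 0.951, 0.309, 0.001]
contact_force: [0.6, -0.1, -0.8]
width: 0.011
gripper_force: 51.1
clock: 8.83
position: [0.5093, 0.1074, 0.2373]
ee_rot: [0.0, -0.026, 1.0, -0.0]
contact_force: [0.2, 0.1, -1.0]
width: 0.011
gripper_force: 51.0
[0.50923132 0.10744087 0.23717372] [-1.76960484e+02  2.12105280e-02 -1.79999844e+02] [ 0.074  0.204  1.646 -0.     1.292 -1.55 ] [ 0.00184792  0.41713291 -1.63944053]
scene 242 137
side 249 142
```

View pics/c3.png

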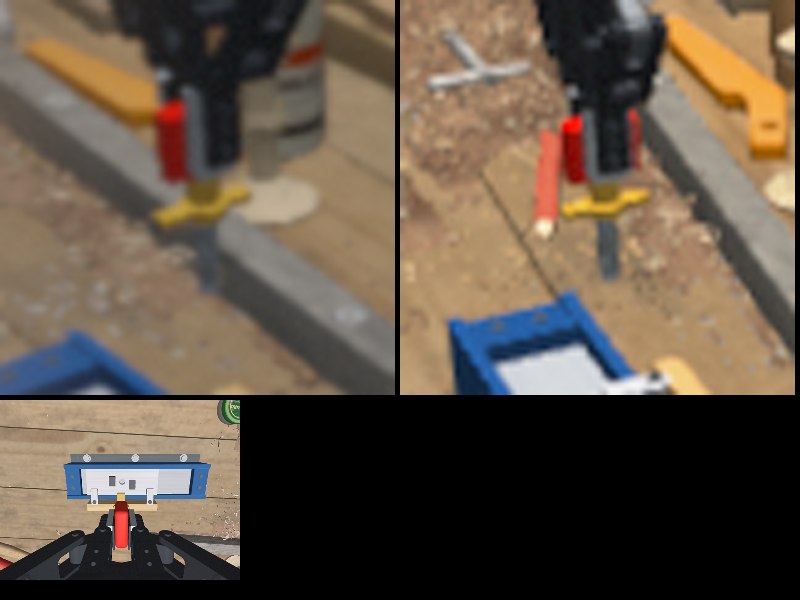

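The crops show the screw held upright, lugs across the rail, with the tip at scene (283.9,195.7) and side (291.3,198.1).

```bash
python3 - <<'E'
from h import *
import pickle
D=pickle.load(open("d3.pkl","rb"));S=D["scene"][1:];Q=D["side"][1:]
print("tip",tri([(S,(283.9,195.7)),(Q,(291.3,198.1))]))
im,K,T=D["wrist"];h=cv2.cvtColor(im,cv2.COLOR_RGB2HSV).astype(int)
Ti=np.linalg.inv(Tt(st()))
def tool(u,v,z): return (Ti@np.append(ray(K,T,u,v,z),1))[:3].round(4)
m=(((h[...,0]<6)|(h[...,0]>174))&(h[...,1]>180)&(h[...,2]>90)).astype(np.uint8);m[:,:250]=0;m[:,400:]=0
y=((h[...,0]>18)&(h[...,0]<34)&(h[...,1]>150)&(h[...,2]>80)).astype(np.uint8);y[:,:300]=0;y[:,350:]=0
for nm,M in(("red",m),("yel",y)):
    k,l,s,c=cv2.connectedComponentsWithStats(M)
    for i in range(1,k):
        if s[i,4]>60: print(nm,s[i],c[i])
g=cv2.cvtColor(im,cv2.COLOR_RGB2GRAY)
cc=cv2.HoughCircles(cv2.resize(g[195:240,300:350],None,fx=4,fy=4,interpolation=2),cv2.HOUGH_GRADIENT,1,40,param1=60,param2=10,minRadius=18,maxRadius=50);print(cc)
c=[]
if cc is not None:
    u,v=cc[0,0,:2]/4+[300,195];print(u,v,ray(K,T,u,v,.047),tool(u,v,.047))
o=cv2.resize(im[190:300,270:380],(600,600),interpolation=2);cv2.imwrite("pics/c4.png",o[:,:,::-1])
E
```

```text
tip [0.51292294 0.11431088 0.15313403]
red [ 305  270   38  124 3839] [322.9562386  332.31883303]
[[[103.5  91.5  31.3]
  [149.5 120.5  30.8]
  [ 63.5 123.5  27.9]
  [  8.5 103.5  36.6]
  [199.5 139.5  27.2]]]
325.875 217.875 [0.50940685 0.1077919  0.047     ] [-1.000e-04  3.000e-04  1.902e-01]
```

View pics/c4.png

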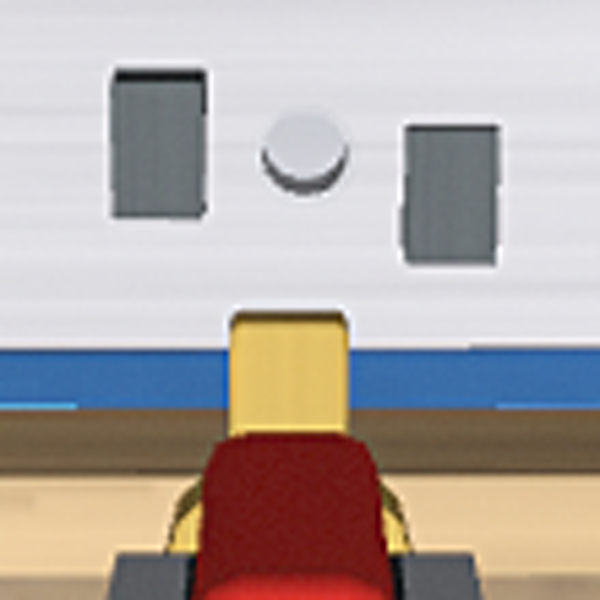

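```bash
python3 - <<'E'
from h import *
import pickle
D=pickle.load(open("d3.pkl","rb"));S=D["scene"][1:];Q=D["side"][1:]
im,K,T=D["wrist"];s=st();Ti=np.linalg.inv(Tt(s))
def tool(p): return (Ti@np.append(p,1))[:3].round(4)
zo=s["position"][2]-.0428
print("lug end",tool(ray(K,T,323,248.3,zo+.006)),"hole",tool(ray(K,T,326.1,217.5,.047)))
b=[tool(ray(K,T,270+x/5.4545,255,zo+.006)) for x in(230,348)];print(b)
for n,c,p in(("S",S,(283.9,195.7)),("Q",Q,(291.3,198.1))): print(n,tool(ray(*c,*p,zo-.035)))
E
```

```text
lug end [ 0.0214 -0.0017  0.0368] hole [0.0002 0.0005 0.1902]
[array([ 0.0186, -0.0061,  0.0368]), array([0.0186, 0.0027, 0.0368])]
S [ 0.0019 -0.0025  0.0778]
Q [-0.0002 -0.0047  0.0778]
```

```bash
python3 -m handwheel '0 .0013 .03 0;0 0 .03 0;0 0 .03 0;0 0 .012 0;0 0 0 0'
python3 - <<'E'
from h import *
s=st();D={n:shot(n) for n in("scene","side")}
o=np.zeros((400,800,3),np.uint8);p=s["position"]-[0,0,.078]
for i,n in enumerate(("scene","side")):
    u,v=proj(*D[n][1:],p).astype(int);o[:,400*i:400*i+400]=cv2.resize(D[n][0][v-25:v+25,u-25:u+25],(400,400),interpolation=2)
cv2.imwrite("pics/c5.png",o[:,:,::-1])
E
```

```text
clock: 9.4
position: [0.5065, 0.1086, 0.1318]
ee_rot: [-0.004, -0.027, 1.0, -0.0]
contact_force: [-0.4, -0.4, 0.4]
width: 0.0111
gripper_force: 51.0
```

View pics/c5.png

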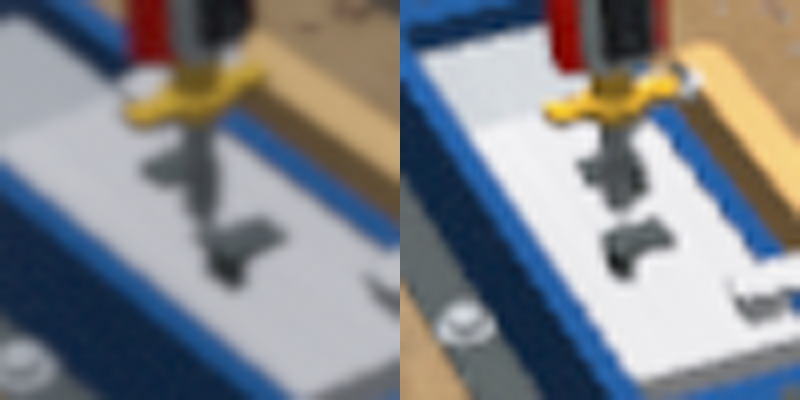

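The crops show the tip just above the plate between the catches, in line with the hole. I'll check the pose has settled.

```bash
python3 -m handwheel '0 0 0 0;0 0 0 0'; python3 -c "
from h import *
print(totool([.5094,.1078,.047]).round(4))"
```

```text
clock: 9.67
position: [0.5104, 0.1089, 0.1366]
ee_rot: [0.002, -0.027, 1.0, 0.0]
contact_force: [0.6, 0.5, -1.0]
width: 0.0111
gripper_force: 51.0
[ 0.0013 -0.0011  0.0895]
```

```bash
python3 -m handwheel '0 0 .002 0;0 0 .002 0;0 0 .002 0;0 0 .002 0;0 0 0 0';python3 -m handwheel '0 0 0 0;0 0 0 0'; python3 -m handwheel '0 0 .0015 0;0 0 .0015 0;0 0 0 0';python3 -c "
from h import *
print(totool([.5094,.1078,.047]).round(4),st()['contact_force'])"
```

```text
clock: 10.08
position: [0.5088, 0.1088, 0.1266]
ee_rot: [-0.0, -0.027, 1.0, 0.0]
contact_force: [-0.3, -0.5, -1.7]
width: 0.0109
gripper_force: 51.0
clock: 10.25
position: [0.5091, 0.1088, 0.127]
ee_rot: [-0.0, -0.027, 1.0, 0.0]
contact_force: [0.7, 1.0, -1.1]
width: 0.0107
gripper_force: 51.0
clock: 10.5
position: [0.5089, 0.1088, 0.1237]
ee_rot: [-0.0, -0.027, 1.0, 0.0]
contact_force: [0.2, 0.5, -0.8]
width: 0.0112
gripper_force: 51.0
[-0.0005 -0.001   0.0767] [ 0.1600674   0.52481332 -0.80790457]
```

```bash
for i in 1 ; do python3 -m handwheel '0 0 .001 0;0 0 0 0;0 0 0 0' | grep -E 'pos|con'; python3 -m handwheel '0 0 .001 0;0 0 0 0;0 0 0 0'| grep -E 'pos|con'; python3 -m handwheel '0 0 .001 0;0 0 0 0;0 0 0 0'| grep -E 'pos|con'; done
```

```text
position: [0.5091, 0.1088, 0.123]
contact_force: [0.5, -0.3, -1.0]
position: [0.5091, 0.1088, 0.122]
contact_force: [0.4, 0.3, -1.2]
position: [0.509, 0.1088, 0.1209]
contact_force: [-0.5, -0.4, -0.0]
```

```bash
python3 -m handwheel '0 0 .0015 0;0 0 .0015 0;0 0 0 0' | grep -E 'pos|con'; python3 -m handwheel '0 0 .0015 0;0 0 .001 0;0 0 0 0'| grep -E 'pos|con'; python3 -m handwheel '0 0 .001 0;0 0 0 0;0 0 0 0'| grep -E 'pos|con'
```

```text
position: [0.5089, 0.1088, 0.1177]
contact_force: [-0.0, 0.7, -0.5]
position: [0.5089, 0.1088, 0.1152]
contact_force: [-0.6, -0.3, -0.7]
position: [0.5091, 0.1088, 0.1144]
contact_force: [-0.6, -0.2, -0.0]
```

The tip is in the carriage hole, 10 mm deep, with no contact force. Now sliding.

```bash
python3 -m handwheel '0 .0015 0 0;0 .0025 0 0;0 .003 0 0;0 .003 0 0;0 .002 0 0' | grep -E 'pos|con'; python3 -m handwheel '0 .002 0 0;0 .003 0 0;0 .003 0 0;0 .003 0 0;0 .001 0 0'| grep -E 'pos|con'; python3 -m handwheel '0 0 0 0;0 0 0 0'
```

```text
position: [0.5085, 0.1207, 0.1146]
contact_force: [0.5, -3.2, -0.2]
position: [0.5078, 0.1334, 0.1145]
contact_force: [-0.1, -2.4, -0.2]
clock: 13.0
position: [0.5078, 0.1334, 0.1145]
ee_rot: [0.0, -0.027, 1.0, 0.001]
contact_force: [0.5, 0.0, -0.2]
width: 0.0111
gripper_force: 51.1
```

```bash
python3 -m handwheel '0 0 .001 0;0 0 0 0;0 0 0 0' | grep -E 'pos|con'; python3 -m handwheel '0 0 .0007 0;0 0 0 0;0 0 0 0'| grep -E 'pos|con'; python3 -m handwheel '0 0 .0004 0;0 0 0 0;0 0 0 0'| grep -E 'pos|con'
```

```text
position: [0.5077, 0.1331, 0.1134]
contact_force: [-0.5, 0.4, -1.5]
position: [0.5076, 0.1329, 0.1127]
contact_force: [-0.2, 0.4, -0.6]
position: [0.5078, 0.1328, 0.1124]
contact_force: [-0.7, 0.5, -0.8]
```

```bash
python3 -m handwheel '0 0 .0004 0;0 0 0 0;0 0 0 0' | grep -E 'pos|con'; python3 -m handwheel '0 0 .0003 0;0 0 0 0;0 0 0 0'| grep -E 'pos|con'; python3 -m handwheel '0 0 .0003 0;0 0 0 0;0 0 0 0'| grep -E 'pos|con'
```

```text
position: [0.5078, 0.1328, 0.112]
contact_force: [-0.0, -0.6, -1.7]
position: [0.5078, 0.1328, 0.1118]
contact_force: [-0.9, -0.5, 1.5]
position: [0.5079, 0.1328, 0.1118]
contact_force: [-1.7, -1.0, 3.2]
```

Contact with the strip came at TCP z 0.1118, as predicted. I'll drag in small steps until the support vanishes.

```bash
python3 -m handwheel '0 .001 .0002 0;0 .001 0 0;0 0 0 0' | grep -E 'pos|con'; python3 -m handwheel '0 .001 0 0;0 .001 0 0;0 0 0 0'| grep -E 'pos|con'; python3 -m handwheel '0 .001 0 0;0 .001 0 0;0 0 0 0'| grep -E 'pos|con'; python3 -m handwheel '0 .001 0 0;0 .001 0 0;0 0 0 0'| grep -E 'pos|con'
```

```text
position: [0.508, 0.1338, 0.1118]
contact_force: [-1.2, -2.2, 5.8]
position: [0.508, 0.135, 0.1118]
contact_force: [0.3, -5.0, 5.7]
position: [0.508, 0.1369, 0.1118]
contact_force: [-0.4, -5.0, 5.3]
position: [0.5079, 0.1389, 0.1117]
contact_force: [-0.9, -6.6, 5.7]
```

```bash
python3 -m handwheel '0 .001 0 0;0 .001 0 0;0 0 0 0' | grep -E 'pos|con'; python3 -m handwheel '0 .001 0 0;0 .001 0 0;0 0 0 0'| grep -E 'pos|con'; python3 -m handwheel '0 .001 0 0;0 .001 0 0;0 0 0 0'| grep -E 'pos|con'
```

```text
position: [0.5078, 0.1409, 0.1118]
contact_force: [0.2, -5.9, 5.3]
position: [0.5077, 0.1429, 0.1118]
contact_force: [-0.5, -6.0, 4.6]
position: [0.5075, 0.1449, 0.1118]
contact_force: [0.1, -5.5, 6.8]
```

```bash
python3 -m handwheel '0 .001 0 0;0 .001 0 0;0 0 0 0' | grep -E 'pos|con'; python3 -m handwheel '0 .001 0 0;0 .001 0 0;0 0 0 0'| grep -E 'pos|con'
```

```text
position: [0.5074, 0.1469, 0.1118]
contact_force: [-1.1, -5.4, 5.9]
position: [0.5073, 0.1489, 0.1118]
contact_force: [-0.5, -5.5, 5.8]
```

```bash
python3 -m handwheel '0 .001 0 0;0 .001 0 0;0 0 0 0' | grep -E 'pos|con'; python3 -m handwheel '0 .001 0 0;0 .001 0 0;0 0 0 0'| grep -E 'pos|con'
```

```text
position: [0.5072, 0.1509, 0.1118]
contact_force: [-0.9, -4.9, 5.7]
position: [0.5071, 0.1531, 0.1117]
contact_force: [-0.1, -5.6, 6.3]
```

```bash
python3 -m handwheel '0 .001 0 0;0 .001 0 0;0 0 0 0' | grep -E 'pos|con'; python3 -m handwheel '0 .001 0 0;0 .001 0 0;0 0 0 0'| grep -E 'pos|con'
```

```text
position: [0.507, 0.1552, 0.1117]
contact_force: [-0.6, -5.3, 4.4]
position: [0.5069, 0.1579, 0.1115]
contact_force: [-0.3, -4.1, 2.6]
```

```bash
python3 -m handwheel '0 .001 0 0;0 0 0 0;0 0 0 0' | grep -E 'pos|con'; python3 -m handwheel '0 .001 0 0;0 0 0 0;0 0 0 0'| grep -E 'pos|con'
```

```text
position: [0.5065, 0.16, 0.111]
contact_force: [1.5, -2.9, 0.9]
position: [0.5064, 0.161, 0.111]
contact_force: [0.5, -2.0, -1.0]
```

Support vanished: the tip is over the strip's hole. Lowering gently.

```bash
python3 -m handwheel '0 0 .001 0;0 0 0 0;0 0 0 0' | grep -E 'pos|con'; python3 -m handwheel '0 0 .001 0;0 0 0 0;0 0 0 0'| grep -E 'pos|con'
```

```text
position: [0.5063, 0.1609, 0.11]
contact_force: [0.7, -0.2, -0.6]
position: [0.5062, 0.1609, 0.1091]
contact_force: [0.6, -0.5, -1.2]
```

```bash
python3 -m handwheel '0 0 .001 0;0 0 0 0;0 0 0 0' | grep -E 'pos|con'
```

```text
position: [0.5062, 0.1608, 0.1081]
contact_force: [0.8, -1.7, -0.6]
```

```bash
python3 -m handwheel '0 0 .001 0;0 0 .001 0;0 0 0 0' | grep -E 'pos|con'; python3 -m handwheel '0 0 .001 0;0 0 .001 0;0 0 0 0' | grep -E 'pos|con'
```

```text
position: [0.5062, 0.1607, 0.106]
contact_force: [0.4, -0.6, -1.5]
position: [0.5062, 0.1607, 0.104]
contact_force: [0.5, -1.2, -0.8]
```

```bash
python3 -m handwheel '0 0 .0015 0;0 0 .0015 0;0 0 .001 0;0 0 0 0' | grep -E 'pos|con'; python3 -m handwheel '0 0 .0015 0;0 0 .0015 0;0 0 .001 0;0 0 0 0' | grep -E 'pos|con'
```

```text
position: [0.5062, 0.1607, 0.0999]
contact_force: [0.8, -1.4, -1.3]
position: [0.5062, 0.1607, 0.0959]
contact_force: [0.9, -1.6, -1.1]
```

```bash
python3 -m handwheel '0 0 .0015 0;0 0 .0015 0;0 0 .0005 0;0 0 0 0' | grep -E 'pos|con'; python3 -m handwheel '0 0 .0005 0;0 0 .0005 0;0 0 0 0;0 0 0 0' | grep -E 'pos|con'
```

```text
position: [0.5063, 0.1607, 0.0925]
contact_force: [0.8, -1.1, -0.6]
position: [0.5063, 0.1607, 0.0917]
contact_force: [1.3, -2.1, -0.9]
```

```bash
python3 -m handwheel '0 0 .0005 0;0 0 .0005 0;0 0 0 0;0 0 0 0' | grep -E 'pos|con'; python3 -m handwheel '0 0 .0004 0;0 0 0 0;0 0 0 0' | grep -E 'pos|con';python3 -m handwheel '0 0 .0003 0;0 0 0 0;0 0 0 0' | grep -E 'pos|con'
```

```text
position: [0.5063, 0.1607, 0.0907]
contact_force: [1.3, -1.6, -0.1]
position: [0.5063, 0.1607, 0.0903]
contact_force: [0.5, -2.5, -0.6]
position: [0.5064, 0.1607, 0.09]
contact_force: [0.7, -1.7, -0.4]
```

```bash
python3 -m handwheel '0 0 .0003 0;0 0 0 0;0 0 0 0' | grep -E 'pos|con'; python3 -m handwheel '0 0 .0002 0;0 0 0 0;0 0 0 0'
```

```text
position: [0.5064, 0.1607, 0.0899]
contact_force: [0.1, -3.1, 2.6]
clock: 22.17
position: [0.5064, 0.1608, 0.0899]
ee_rot: [0.0, -0.027, 1.0, 0.0]
contact_force: [0.3, -3.0, 5.4]
width: 0.0114
gripper_force: 52.0
```

The collar is seated at 5 N. Ease slightly, then turn clockwise.

```bash
python3 -m handwheel '0 0 -.0003 0;0 0 0 .08;0 0 0 .08;0 0 0 .08;0 0 0 0' | grep -E 'pos|con'; python3 -m handwheel '0 0 0 .08;0 0 0 .08;0 0 0 .08;0 0 0 0' | grep -E 'pos|con'
```

```text
position: [0.506, 0.1607, 0.0899]
contact_force: [-0.2, -2.9, 4.8]
position: [0.5061, 0.1606, 0.0899]
contact_force: [-0.6, -2.8, 4.3]
```

```bash
python3 -m handwheel '0 0 0 .08;0 0 0 .08;0 0 0 .08;0 0 0 .08;0 0 0 0' | grep -E 'pos|con'; python3 -m handwheel '0 0 0 .08;0 0 0 .08;0 0 0 .08;0 0 0 0'
```

```text
position: [0.5062, 0.1605, 0.0898]
contact_force: [-0.1, -3.8, 5.0]
clock: 23.67
position: [0.5062, 0.1603, 0.0898]
ee_rot: [0.0, 0.472, 0.882, -0.0]
contact_force: [-0.3, -3.5, 4.6]
width: 0.0112
gripper_force: 51.9
```

```bash
python3 -m handwheel '0 0 0 .08;0 0 0 .08;0 0 0 .08;0 0 0 0' | grep -E 'pos|con'; python3 -m handwheel '0 0 0 .08;0 0 0 .08;0 0 0 .08;0 0 0 .05;0 0 0 0'
python3 -c "
from h import *
print(st()['moment'])"
```

```text
position: [0.5064, 0.1603, 0.0898]
contact_force: [0.4, -5.4, 4.8]
clock: 24.42
position: [0.5064, 0.1603, 0.0898]
ee_rot: [0.0, 0.686, 0.728, -0.0]
contact_force: [0.5, -4.7, 4.5]
width: 0.0113
gripper_force: 51.8
[-1.02654098 -0.05926753 -0.03711944]
```

```bash
python3 -m handwheel '0 0 0 0;0 0 0 0;0 0 0 0;0 0 0 0;0 0 0 0' 0.045 | grep -E 'pos|con|wid'; python3 -m handwheel '0 0 -.005 0;0 0 -.01 0;0 0 -.02 0;0 0 -.03 0;0 0 -.03 0'>/dev/null; python3 -m handwheel '0 0 -.03 0;0 0 -.03 0;0 0 0 0;0 0 0 0'
python3 - <<'E'
from h import *
im,K,T=shot("wrist");d2=shot("side")[0]
u,v=proj(K,T,[.506,.160,.06]).astype(int);print(u,v)
o=cv2.resize(im[v-70:v+70,u-80:u+80],(800,600)[:1]*1+(600,) if False else (680,595),interpolation=2)
cv2.imwrite("pics/c6.png",o[:,:,::-1])
E
```

```text
position: [0.5061, 0.1611, 0.0895]
contact_force: [-0.7, -0.5, 0.4]
width: 0.045
clock: 25.58
position: [0.5074, 0.161, 0.2478]
ee_rot: [0.002, 0.687, 0.726, 0.003]
contact_force: [-0.0, 0.3, -0.7]
width: 0.0453
gripper_force: 0.0
319 218
```

View pics/c6.png

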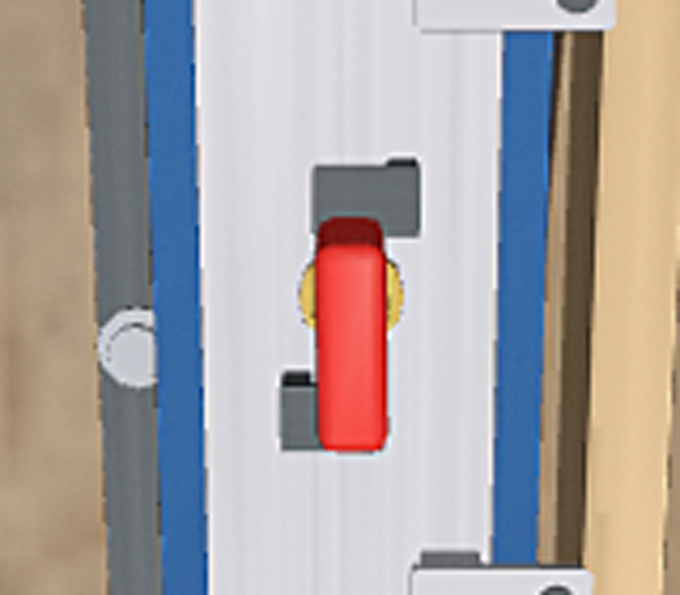

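The crop shows the screw at (350,320), seated with its bar along the rail. Its lugs are under the catches at (365,200) and (300,415), and the gripper is clear. Handing in.

```bash
python3 -c "
from rig import ticket
print(ticket.sign_off())"
```

```text
the job is handed in; nothing more can be done
None
```

The thumbscrew is seated through the carriage and rail, turned a quarter turn clockwise with its lugs under the catches, and released. The job was handed in at about 26 s on the robot's clock; steady readings stayed under 7 N per axis during sliding, insertion and turning, and no verdict came back.

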